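Turn the bench power on inside the paddle-latched power box

TASK

The bench needs its power: lift the paddle latch on the sloped front of the grey power box to free its bolt, and swing the door wide open, at least about square to the front, so that it stays there. Then see that the main toggle switch inside is on: if it leans down the slope, flip it up the slope; if it already leans up, leave it on. Do not disturb the pump, multitool, bell and parts box lying around.

Things in the scene. Friction and masses are not known exactly. Their poses are not given: they have to be found in the camera images.
- powerbox: Grey sheet-steel console fixed on the bench, 275 mm deep (x), 300 wide (y), 236 high at the back, 70 at the front. Origin: underside at z=0, mid-width, 125 behind the front wall. x points backwards, y left (hinge side), z up; it has a yaw. Its front face rises backwards at 35 degrees from level, 290 of slope, with a door 232 (up the slope) x 246 (across), 4 thick, over a mouth 220 x 240.
- inner_panel: Fixed aluminium panel in the box behind the door, 210 x 240 mm, parallel to the sloped front, 70 below the frame's outer surface. Origin: its upper surface, middle, foot of the toggle. x up the slope, y left (hinge side), z outward, square to the front. In this frame (mm): mouth x -110..110, y -115..125 at z 70; blocks 22 high no nearer than 45 to the toggle.
- door (a joint): Door hinge angle: 0 shut, grows as it opens, to 1.9 rad (stop); 1.57 is square to the front. Stiff hinge: the door stays where it is left; opening takes about 8 N at the paddle. While shut it is held by the hidden bolt until the paddle is lifted.
- door_hinge (a point): Middle of the hinge line, which runs up the slope along the door's left edge; at inner_panel x 0, y 125, z 70 mm. Axes when shut as inner_panel's; they turn with the door. The door's inside carries the latch dish, 29 mm deep, 104 to 226 from the hinge, and under it a bolt housing, 45 deep, 173 to 223 from the hinge.
- door_edge (a point): Middle of the door's free (right) edge, 246 mm from the hinge line. Inside the door here, in line with the paddle, the 22 mm wide bolt sticks out 8 past the edge while the paddle is down. The latch dish near this edge is open 136 up the slope (mid-door) and 120 across; its floor lies 28 below paddle_grip. Above and below the dish the door is flat inside, 46 of its height each.
- paddle (a joint): Paddle angle in its dish: 0 down, 0.75 rad fully lifted (stop); the bolt is clear of its strike above 0.47. A spring brings it down: lifting takes 2 N, rising to 8 N, at the grip. Fully lifted, pulling on carries the door along; open, the paddle springs back when let go.
- paddle_grip (a point): Grip point of the steel paddle: mid-way between its side cheeks, half-way up them, 17 mm from its free end. Plate 48 wide (up the slope), 70 long (across), cheeks 19 high, top 8 above the door; 44 free beside each cheek. Pivot (runs up the slope) 48 to the right and 6 below; free end points to the hinge, 35 from the dish wall, and swings outward. Axes down and shut: inner_panel's.
- toggle (a joint): Main switch lever: 0 off (leans down the slope, 0.35 rad), 0.7 on (leans up the slope, 0.35 rad). Over-centre spring: past 0.35 it snaps over by itself; 1 to 2 N at the tip.
- toggle_tip (a point): Tip of the toggle's steel bat-shaped lever, 34 mm from its pivot, which lies at inner_panel's origin, 1 mm above the panel; the lever is 9 mm thick at the foot, 13 near the tip.
- pump_mid (a point): Middle of a black plastic hand pump, 250 mm long, 28 thick, lying beside the box on its left. Leave alone.
- multitool_mid (a point): Middle of a folded aluminium multitool, 80 x 40 x 18 mm, beside the box's front corner, left or right. Leave alone.
- bell_mid (a point): Middle of a chrome bike bell, 56 mm across, 31 high, beside the box's front corner, left or right. Leave alone.
- partsbox_mid (a point): Middle of a shut blue plastic spare parts box, 184 x 124 x 45 mm, to the right of the box. Leave alone.

How it is judged:
By the outcome, as a careful person would: the job done as asked, in the order asked, and still so for the second after the job is handed in, with the robot touching nothing.
It also fails if it takes over 72 s, if anything falls off the work surface, if the arm or the gripper's body presses on something with over 40 N, if the wrist force passes 120 N, or if a joint passes its speed limit or range.

ROBOT

A 6-joint arm with a two-finger parallel gripper is mounted at the origin on the work surface. World frame = base frame: x ahead of the robot, y to its left, z up, the work surface at z = 0. Lengths are in m, angles in rad, forces in N, time in s.
With the tool pointing down it reaches from about 0.35 to 0.85 m from the base axis. Payload 8.1 kg.
Tool frame: the origin (TCP) lies between the finger pads; the fingertips stand 25 mm ahead of it and the grasp point (between the pads) lies 6 mm ahead of it (robot.tip_extent is the distance from the TCP to the fingertips, in m); z points along the fingers, y is the direction in which the jaws open and shut (so a half turn about z gives the same grasp; the last joint's range is limited). The gripper opens to 93 mm and grips with 3 to 60 N. Pads are 15 mm wide; open, the fingers measure 128 mm over their backs; the gripper's body (75 mm by 188 mm) begins 65 mm behind the grasp point.
Start: joints at [-1.307, 0.13, 1.488, -0, 1.523, -0.085], TCP at [0.205, -0.564, 0.244] pointing down, gripper open.
Joint ranges: [-2.96, 2.96], [-0.89, 2.26], [0.02, 2.5], [-1.34, 4.48], [0, 2.73], [-2.66, 2.66]. Speed limits (rad/s): [2.39, 2.39, 2.79, 3.14, 3.14, 3.14].

INTERFACE

Orientations are given as a rotation vector (axis times angle).
In Python, from plant import robot gives the robot as it stands.
- The arm moves only by the tool drive_tool, never from a script. Its argument "increments" is a list of rows, each a list of 7 numbers: the closure, from 0 (fully open) to 1 (shut), then the shift along the world's x, y, z in units of 25 mm (1.0 is 25 mm), then the turn, a rotation vector about the world's x, y, z in rad. In form: [[gripper, dx, dy, dz, rx, ry, rz], ...]. A call has 1 to 20 rows; each row is the pose to reach, as a shift and turn from the pose commanded when the call began; what a row does not reach only later rows make up. A row lasts 1/12 s, in which the tool goes at most 41.7 mm and 7.16 degrees, less where a joint would pass 70% of its speed; a pose out of reach is approached as far as the arm can. A call with a gripper value outside its range is refused whole. The fingers move at their own pace and stop on an object; "squeeze" is the grip in N (left out, the last holds). Time passes only in rows, so rows that repeat a pose let the fingers close. It gives the time, the measured TCP pose, the force and the opening at its end, in the units of the state.
- robot.read_state(): the state, without advancing time (a new reading comes with each control period).
- robot.read_camera(name): name is "side" or "top"; returns a dict with "image" (420x560x3 uint8, red, green, blue), "fx", "fy", "cx", "cy" (pixels), "dist" ([k1, k2, p1, p2, k3] as OpenCV has them; the pictures are not rectified), "T" (4x4, takes a point from camera to world coordinates). Camera axes: x right, y down, z forward; pixel columns grow to the right and rows downward; lengths in m; the calibration is good to about 2 mm. A picture is of the moment at which its call begins. There is no depth.
- robot.close_job(): hands the job in, once; it reports no verdict.
The state is a dict: "t": time; "q": joint angles; "dq": joint speeds; "joint_torque": joint torques, N m; "tool_pos": TCP position; "orientation": TCP orientation; "force": force on the tool from outside, world axes, zero at the start; "wrist_torque": the same for the moment, N m; "opening": finger opening in m.
Only numpy, scipy, OpenCV 4.12 (cv2) and the standard library are available. Lean on these libraries where they do the work, as an engineer would, in place of code of your own. Each camera call takes 0.05 s, during which the arm holds its last target.

## Working session

There is one attempt and no reset: what is moved stays moved. The work goes in short steps, Python scripts to look and compute and a tool call to move; the robot and the scene stay as the last step left them, time stands still between calls to the robot, and variables do not carry over. Pictures are saved under pics/ and viewed, and the job is handed in when it is done.

Besides the shell and the picture viewer there is one more tool, called after "Emit:" as name([rows], argument=value, ...), one row to a line, values as JSON. drive_tool: Moves the arm, as the interface text tells. Its arguments: {"type":"object","properties":{"increments":{"type":"array"},"squeeze":{"type":"number"}},"required":["increments"]}

```bash
ls; mkdir -p pics; python3 - <<'E'
from plant import robot
import cv2,numpy as np
for n in ("side","top"):
    c=robot.read_camera(n); cv2.imwrite(f"pics/{n}0.png",c["image"][:,:,::-1]); print(n,c["fx"],c["fy"],c["cx"],c["cy"],c["dist"]); print(np.round(c["T"],4))
s=robot.read_state(); print(s["t"],s["tool_pos"],s["orientation"],s["opening"],robot.tip_extent)
E
```

```text
pics
side 434.81361229927705 434.81361229927705 282.10638752728204 218.6794993132643 [-0.12005456  0.          0.          0.          0.        ]
[[-0.9193 -0.1834  0.3483  0.1785]
 [-0.3936  0.4221 -0.8166  0.8205]
 [ 0.0027 -0.8878 -0.4602  0.5917]
 [ 0.      0.      0.      1.    ]]
top 402.51028265217093 402.51028265217093 284.67234424066953 208.1247531368206 [0.04123339 0.         0.         0.         0.        ]
[[ 0.0059 -0.9898  0.1425  0.3895]
 [-0.9998 -0.0032  0.0192 -0.0222]
 [-0.0186 -0.1425 -0.9896  1.1491]
 [ 0.      0.      0.      1.    ]]
0.1 [ 0.20496433 -0.56340591  0.2426824 ] [-3.09229284e+00 -5.44884505e-01  2.32882674e-04] 0.09316037327842269 0.025
```

View pics/side0.png

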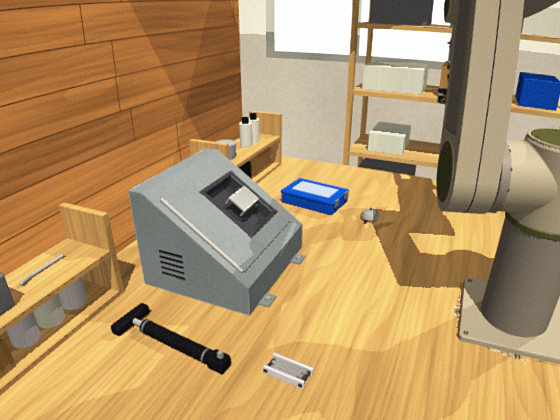

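View pics/top0.png

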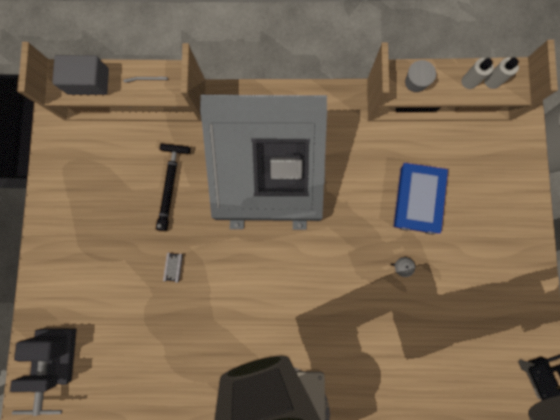

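The side view shows the box at about (215,230) with the door shut. The top view shows its outline at about (203..327, 96..220) and the paddle at about (286,169). I'll zoom in for precise corners.

```bash
python3 - <<'E'
import cv2
a=cv2.imread("pics/top0.png")[85:235,190:340]; cv2.imwrite("pics/topz.png",cv2.convertScaleAbs(cv2.resize(a,(600,600),interpolation=cv2.INTER_CUBIC),alpha=1.6))
a=cv2.imread("pics/side0.png")[145:310,120:310]; cv2.imwrite("pics/sidez.png",cv2.resize(a,(760,660)[:2],interpolation=cv2.INTER_CUBIC)[:600])
E
```

```text
(no output)
```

View pics/topz.png

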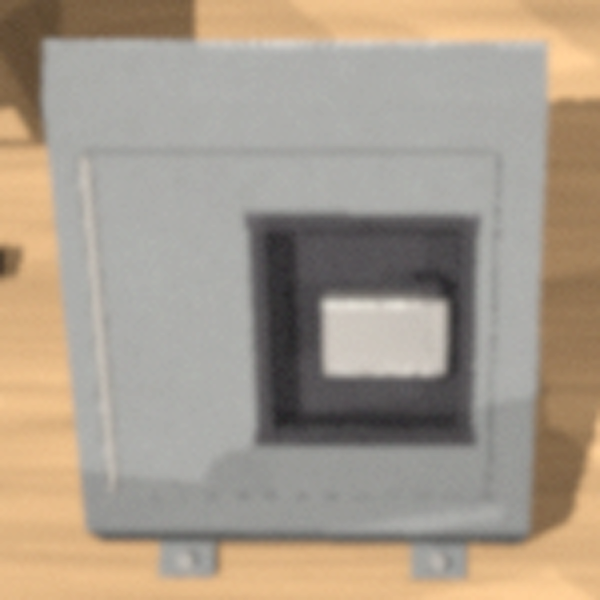

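View pics/sidez.png

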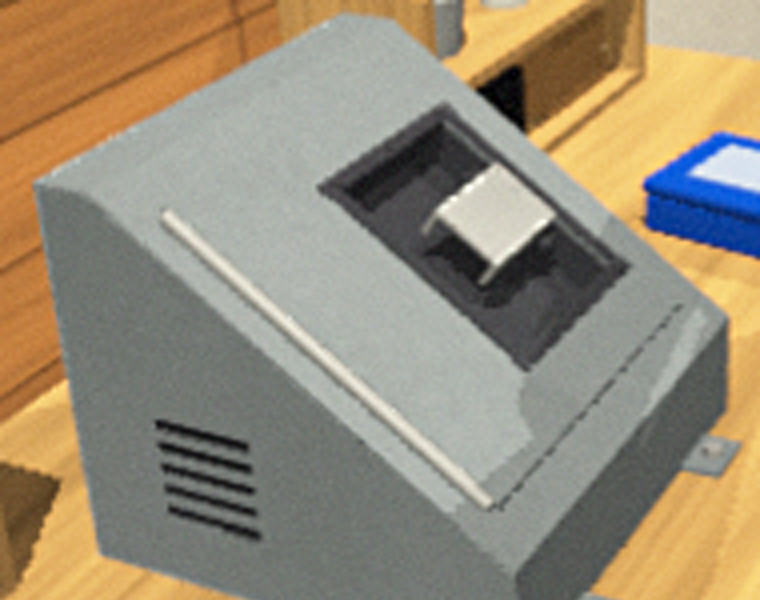

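The zooms are clear: the box corners, the seam around the door, the dish and the paddle plate are all visible. I'll fit the box pose from its corners, then cast the dish and paddle onto the slope.

```bash
cat > h.py <<'E'
import numpy as np,cv2,pickle
from scipy.optimize import least_squares
from scipy.spatial.transform import Rotation as R
from plant import robot
CAL={'side':(434.81361,282.10639,218.6795,-0.12005456,[[-0.9193,-0.1834,0.3483,0.1785],[-0.3936,0.4221,-0.8166,0.8205],[0.0027,-0.8878,-0.4602,0.5917]]),
'top':(402.51028,284.67234,208.12475,0.04123339,[[0.0059,-0.9898,0.1425,0.3895],[-0.9998,-0.0032,0.0192,-0.0222],[-0.0186,-0.1425,-0.9896,1.1491]])}
def cam(n):
    f,cx,cy,k,T=CAL[n];T=np.array(T);return np.array([[f,0,cx],[0,f,cy],[0,0,1]]),np.array([k,0,0,0,0.]),T
def proj(n,P):
    K,d,T=cam(n);Rm=T[:,:3].T
    return cv2.projectPoints(np.atleast_2d(P).astype(float),cv2.Rodrigues(Rm)[0],-Rm@T[:,3],K,d)[0][:,0]
def ray(n,uv):
    K,d,T=cam(n);p=cv2.undistortPoints(np.array([[uv]],float),K,d)[0,0]
    v=T[:,:3]@np.array([p[0],p[1],1]);return T[:,3],v/np.linalg.norm(v)
def plane(n,uv,p0,nrm):
    o,v=ray(n,uv);return o+v*(np.dot(p0-o,nrm)/np.dot(v,nrm))
E
cat > fit.py <<'E'
from h import *
def tz(u,v):return (190+(u+.5)/4-.5,85+(v+.5)/4-.5)
def sz(u,v):return (120+(u+.5)/4-.5,145+(v+.5)/4-.5)
obs=[('top',tz(95,533),(-.125,.15,.07)),('top',tz(527,533),(-.125,-.15,.07)),('top',tz(42,41),(.15,.15,.236)),('top',tz(548,42),(.15,-.15,.236)),
('side',sz(516,580),(-.125,.15,.07)),('side',sz(728,318),(-.125,-.15,.07)),('side',sz(38,185),(.15,.15,.236)),('side',sz(342,14),(.15,-.15,.236))]
def W(p,P):
    return R.from_euler('z',p[2]).apply(P)+[p[0],p[1],0]
f=lambda p:np.concatenate([(proj(n,W(p,P))[0]-uv) for n,uv,P in obs])
r=least_squares(f,[.6,0,0],loss='soft_l1');print(r.x,np.round(r.fun.reshape(-1,2),1).tolist())
p=r.x;Rb=R.from_euler('z',p[2]).as_matrix()
Rs=Rb@R.from_euler('y',-np.deg2rad(35)).as_matrix() # panel axes
p0=W(p,[-.125,0,.07])
def onslope(n,uv,h=0):
    return Rs.T@(plane(n,uv,p0+Rs[:,2]*h,Rs[:,2])-p0)
if __name__=='__main__':
  for nm,l,g,h in (('dish top',[(247,215),(480,217),(475,442),(260,442)],tz,.004),('door top',[(84,150),(497,152),(490,499),(110,490)],tz,.004),('plate top',[(320,297),(449,295),(446,377),(323,377)],tz,.012),
   ('dish side',[(318,187),(447,102),(630,267),(530,370)],sz,.004),('plate side',[(437,206),(495,163),(555,212),(490,268)],sz,.012)):
    print(nm,[np.round(onslope('top' if g is tz else 'side',g(*q),h)*1000,1).tolist() for q in l])
E
python3 fit.py
```

```text
[0.64184377 0.04820031 0.00134289] [[-2.4, 0.3], [0.6, 0.6], [0.2, 0.7], [-0.4, 0.1], [-0.1, -1.7], [0.2, -0.9], [-1.5, -0.8], [-0.2, -0.5]]
dish top [[223.6, 30.2, 4.0], [222.1, -111.8, 4.0], [71.1, -111.8, 4.0], [71.0, 28.5, 4.0]]
door top [[263.5, 126.1, 4.0], [262.0, -121.1, 4.0], [29.5, -122.6, 4.0], [35.6, 129.6, 4.0]]
plate top [[173.7, -13.6, 12.0], [175.0, -93.4, 12.0], [120.3, -92.2, 12.0], [120.2, -14.2, 12.0]]
dish side [[222.2, 30.5, 4.0], [220.7, -115.2, 4.0], [66.2, -111.4, 4.0], [65.7, 27.8, 4.0]]
plate side [[169.9, -18.0, 12.0], [169.0, -88.5, 12.0], [121.9, -91.3, 12.0], [122.3, -7.3, 12.0]]
```

```bash
python3 - <<'E'
from fit import *
print([a for a in dir(robot) if not a.startswith('__')])
po=p0+Rs@[.145,0,-.07];print('panel',po);print(Rs)
g=po+Rs@[0,-.031,.0725];print('grip',g)
s=robot.read_state();print(s['q'],s['tool_pos'],R.from_rotvec(s['orientation']).as_matrix().round(3))
E
```

```text
[0.64184377 0.04820031 0.00134289] [[-2.4, 0.3], [0.6, 0.6], [0.2, 0.7], [-0.4, 0.1], [-0.1, -1.7], [0.2, -0.9], [-1.5, -0.8], [-0.2, -0.5]]
['IKError', 'close_job', 'read_camera', 'read_state', 'tip_extent']
panel [0.67577114 0.04824587 0.09582794]
[[ 8.19151306e-01 -1.34288516e-03 -5.73575919e-01]
 [ 1.10002712e-03  9.99999098e-01 -7.70247285e-04]
 [ 5.73576436e-01  0.00000000e+00  8.19152044e-01]]
grip [0.63422851 0.01719006 0.15521646]
[-1.30738932e+00  1.31102229e-01  1.48917038e+00 -1.80144659e-07
  1.52298711e+00 -8.54266439e-02] [ 0.20496433 -0.56340591  0.2426824 ] [[ 0.94   0.342 -0.   ]
 [ 0.342 -0.94   0.002]
 [ 0.    -0.002 -1.   ]]
```

```bash
cat > mv.py <<'E'
from fit import *
PO=p0+Rs@[.145,0,-.07]
T0=np.column_stack([Rs[:,1],Rs[:,0],-Rs[:,2]])  # tool x,y,z
def tgt(th,ph,so=0.,gz=.0725,gy=-.031,gx=0.,hy=.125,hz=.07,extra=0.):
    # TCP pose in panel->world for door th, paddle ph, standoff along tool
    rx=lambda a:R.from_euler('x',a).as_matrix()
    piv=np.array([gx,gy-.048,gz-.006]); g=piv+rx(ph)@np.array([0,.048,.006])
    h=np.array([gx,hy,hz]); g=h+rx(-th)@(g-h)
    Q=Rs@rx(ph-th+extra)@Rs.T@T0
    P=PO+Rs@g-Q[:,2]*(.006+so)
    return P,Q
def rel(P,Q,c):
    # increments from commanded pose c=(pos,R)
    return np.round(np.r_[(P-c[0])/.025,R.from_matrix(Q@c[1].T).as_rotvec()],3).tolist()
def cur():
    s=robot.read_state();return np.array(s['tool_pos']),R.from_rotvec(s['orientation']).as_matrix()
E
python3 - <<'E'
from mv import *
print(rel(*tgt(0,0,.12),cur()));print(tgt(0,0,.12))
E
```

```text
[0.64184377 0.04820031 0.00134289] [[-2.4, 0.3], [0.6, 0.6], [0.2, 0.7], [-0.4, 0.1], [-0.1, -1.7], [0.2, -0.9], [-1.5, -0.8], [-0.2, -0.5]]
[14.28, 23.22, 0.63, -0.373, -0.534, 1.183]
(array([0.56195795, 0.01709301, 0.25842962]), array([[-1.34288516e-03,  8.19151306e-01,  5.73575919e-01],
       [ 9.99999098e-01,  1.10002712e-03,  7.70247285e-04],
       [-1.05901357e-19,  5.73576436e-01, -8.19152044e-01]]))
```

Emit:
drive_tool([
  [0.2,3,6,1.5,0,0,0.3],
  [0.2,5,9,2,-0.1,-0.1,0.5],
  [0.2,10,18,2,-0.25,-0.35,0.9],
  [0.2,14.28,23.22,2,-0.373,-0.534,1.183],
  [0.2,14.28,23.22,2,-0.373,-0.534,1.183],
  [0.2,14.28,23.22,2,-0.373,-0.534,1.183],
  [0.2,14.28,23.22,2,-0.373,-0.534,1.183],
  [0.2,14.28,23.22,2,-0.373,-0.534,1.183],
  [0.2,14.28,23.22,2,-0.373,-0.534,1.183],
  [0.2,14.28,23.22,2,-0.373,-0.534,1.183],
  [0.2,14.28,23.22,2,-0.373,-0.534,1.183],
  [0.2,14.28,23.22,2,-0.373,-0.534,1.183],
  [0.2,14.28,23.22,2,-0.373,-0.534,1.183],
  [0.2,14.28,23.22,2,-0.373,-0.534,1.183],
  [0.2,14.28,23.22,2,-0.373,-0.534,1.183],
  [0.2,14.28,23.22,2,-0.373,-0.534,1.183],
  [0.2,14.28,23.22,2,-0.373,-0.534,1.183],
  [0.2,14.28,23.22,0.63,-0.373,-0.534,1.183],
  [0.2,14.28,23.22,0.63,-0.373,-0.534,1.183],
  [0.2,14.28,23.22,0.63,-0.373,-0.534,1.183],
], squeeze=30)

```text
t: 1.77
tool_pos: [0.5604, 0.0172, 0.2561]
orientation: [1.874, 1.878, 0.588]
force: [0.4, -0.3, 0.4]
opening: 0.0744
```

```bash
python3 - <<'E'
from mv import *
print(rel(*tgt(0,0,.12),cur()),rel(*tgt(0,0,0),cur()))
print(robot.read_state()['q'])
for n in ("side","top"):
    c=robot.read_camera(n); im=c["image"][:,:,::-1]
    im=im[110:310,120:320] if n=='side' else im[80:240,190:350]
    cv2.imwrite(f"pics/{n}1.png",cv2.resize(im,(600,600),interpolation=cv2.INTER_CUBIC))
E
```

```text
[0.64184377 0.04820031 0.00134289] [[-2.4, 0.3], [0.6, 0.6], [0.2, 0.7], [-0.4, 0.1], [-0.1, -1.7], [0.2, -0.9], [-1.5, -0.8], [-0.2, -0.5]]
[0.063, -0.006, 0.092, -0.001, -0.004, -0.001] [2.816, -0.002, -3.84, -0.001, -0.004, -0.001]
[-0.09695609 -0.55291677  2.16876053  0.07194587  0.92293738 -0.1249212 ]
```

View pics/side1.png

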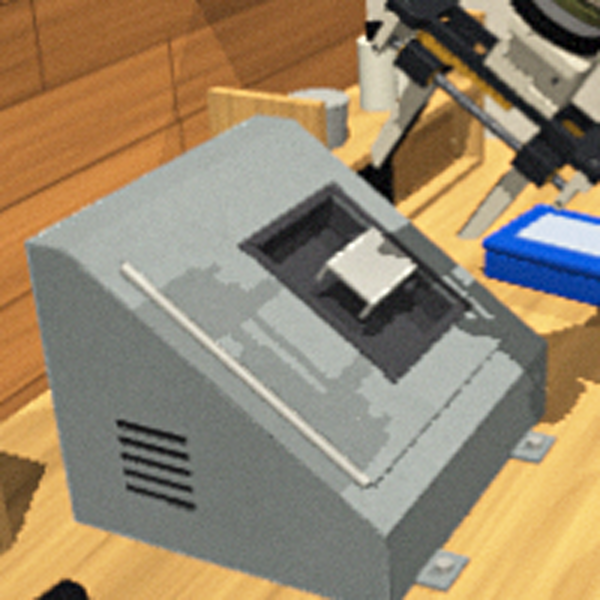

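View pics/top1.png

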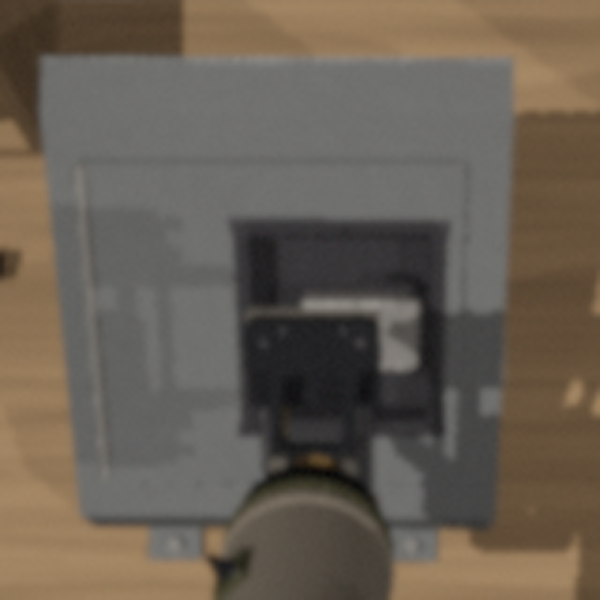

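Emit:
drive_tool([
  [0.2,1,0,-1.36,0,0,0],
  [0.2,2,0,-2.73,0,0,0],
  [0.2,2.5,0,-3.41,0,0,0],
  [0.2,2.82,0,-3.84,0,0,0],
  [0.2,2.82,0,-3.84,0,0,0],
  [0.2,2.82,0,-3.84,0,0,0],
])

```text
t: 2.37
tool_pos: [0.633, 0.0155, 0.1644]
orientation: [1.872, 1.871, 0.592]
force: [0.1, -1.3, -0.8]
opening: 0.0745
```

```bash
python3 - <<'E'
from mv import *
for n in ("side","top"):
    c=robot.read_camera(n); im=c["image"][:,:,::-1]
    im=im[150:270,180:300] if n=='side' else im[100:220,210:330]
    cv2.imwrite(f"pics/{n}2.png",cv2.resize(im,(600,600),interpolation=cv2.INTER_CUBIC))
s=robot.read_state();print(s['t'],s['tool_pos'],s['force'])
print(rel(*tgt(0,0,0),cur()))
E
```

```text
[0.64184377 0.04820031 0.00134289] [[-2.4, 0.3], [0.6, 0.6], [0.2, 0.7], [-0.4, 0.1], [-0.1, -1.7], [0.2, -0.9], [-1.5, -0.8], [-0.2, -0.5]]
2.4667 [0.63344595 0.01586854 0.1660596 ] [-0.39298663 -0.51853619  0.13398684]
[-0.106, 0.053, -0.237, -0.0, 0.005, 0.001]
```

View pics/side2.png

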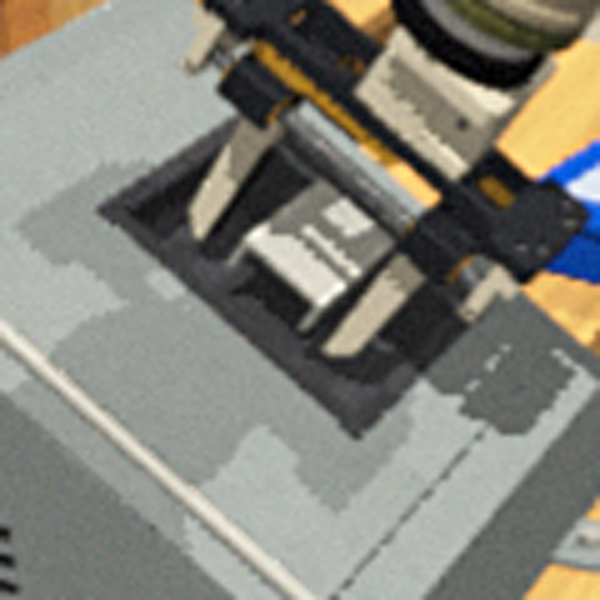

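Both fingers straddle the paddle inside the dish, with tips at about (200,235) and (340,350) in the zoom. I'll go a touch deeper and close.

Emit:
drive_tool([
  [0.2,0,0.02,-0.15,0,0,0],
  [0.6,0,0.02,-0.15,0,0,0],
  [0.9,0,0.02,-0.15,0,0,0],
  [0.9,0,0.02,-0.15,0,0,0],
  [0.9,0,0.02,-0.15,0,0,0],
  [0.9,0,0.02,-0.15,0,0,0],
  [0.9,0,0.02,-0.15,0,0,0],
  [0.9,0,0.02,-0.15,0,0,0],
], squeeze=40)

```text
t: 3.13
tool_pos: [0.6323, 0.0173, 0.1595]
orientation: [1.87, 1.874, 0.592]
force: [-5.3, 1.2, 3.6]
opening: 0.0476
```

```bash
python3 - <<'E'
from mv import *
c=tgt(0,0)
for ph in np.arange(.1,.81,.1): print(round(ph,2),rel(*tgt(0,ph),c))
E
```

```text
[0.64184377 0.04820031 0.00134289] [[-2.4, 0.3], [0.6, 0.6], [0.2, 0.7], [-0.4, 0.1], [-0.1, -1.7], [0.2, -0.9], [-1.5, -0.8], [-0.2, -0.5]]
0.1 [-0.108, -0.058, 0.155, 0.082, 0.0, 0.057]
0.2 [-0.213, -0.134, 0.305, 0.164, 0.0, 0.115]
0.3 [-0.313, -0.228, 0.447, 0.246, 0.0, 0.172]
0.4 [-0.407, -0.339, 0.581, 0.328, 0.0, 0.229]
0.5 [-0.494, -0.466, 0.706, 0.41, 0.001, 0.287]
0.6 [-0.573, -0.607, 0.819, 0.491, 0.001, 0.344]
0.7 [-0.644, -0.762, 0.921, 0.573, 0.001, 0.402]
0.8 [-0.705, -0.928, 1.009, 0.655, 0.001, 0.459]
```

Emit:
drive_tool([
  [0.9,-0.108,-0.058,0.155,0.082,0,0.057],
  [0.9,-0.213,-0.134,0.305,0.164,0,0.115],
  [0.9,-0.313,-0.228,0.447,0.246,0,0.172],
  [0.9,-0.407,-0.339,0.581,0.328,0,0.229],
  [0.9,-0.494,-0.466,0.706,0.41,0,0.287],
  [0.9,-0.573,-0.607,0.819,0.491,0,0.344],
  [0.9,-0.644,-0.762,0.921,0.573,0,0.402],
  [0.9,-0.68,-0.84,0.97,0.614,0,0.43],
  [0.9,-0.68,-0.84,0.97,0.614,0,0.43],
])

```text
t: 3.88
tool_pos: [0.6152, -0.0038, 0.1839]
orientation: [-1.668, -2.142, -1.363]
force: [-5.8, 7.6, 9.4]
opening: 0.0479
```

```bash
python3 - <<'E'
from mv import *
for n in ("side","top"):
    c=robot.read_camera(n); im=c["image"][:,:,::-1]
    im=im[130:280,150:300] if n=='side' else im[80:230,190:340]
    cv2.imwrite(f"pics/{n}3.png",cv2.resize(im,(600,600),interpolation=cv2.INTER_CUBIC))
s=robot.read_state();print(s['t'],s['tool_pos'],s['force'],s['wrist_torque'],s['q'])
E
```

```text
[0.64184377 0.04820031 0.00134289] [[-2.4, 0.3], [0.6, 0.6], [0.2, 0.7], [-0.4, 0.1], [-0.1, -1.7], [0.2, -0.9], [-1.5, -0.8], [-0.2, -0.5]]
3.9833 [ 0.6152765  -0.00353552  0.18373184] [-4.88408728  3.73413375  4.90160151] [0.28161989 0.31105554 0.44259559] [-0.57948662  0.13557897  1.87185162  0.96916859  1.33845997 -1.17123204]
```

View pics/side3.png

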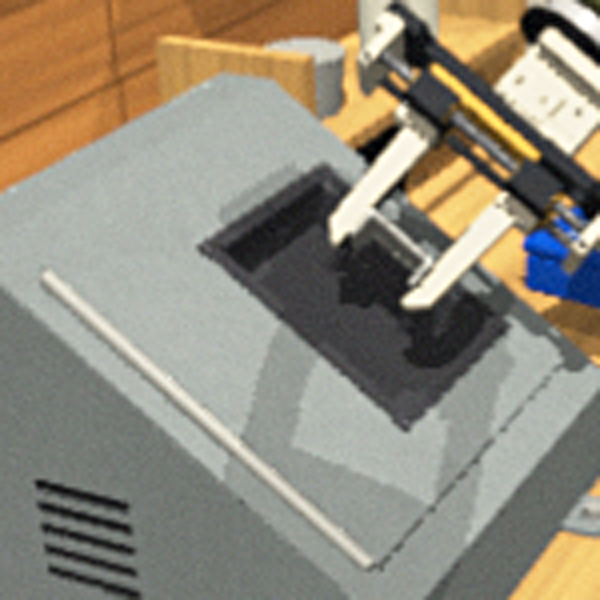

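View pics/top3.png

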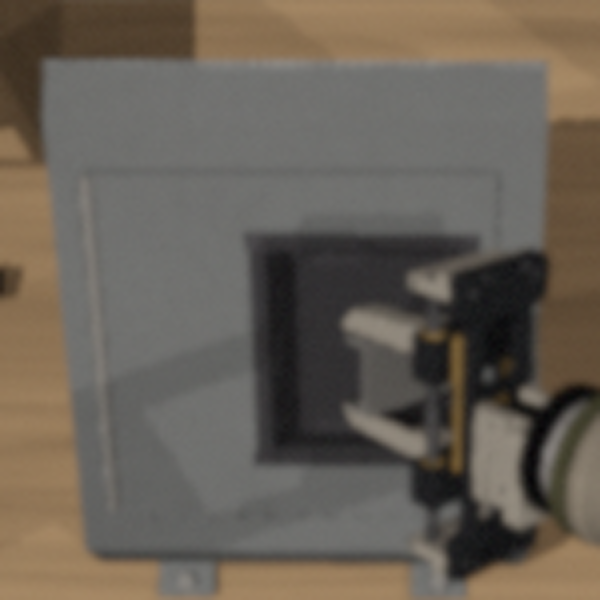

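```bash
python3 - <<'E'
from mv import *
for a,b in ((0,.6),(.6,1.2),(1.2,1.8)):
  c=tgt(a,.75)
  for th in np.arange(a+.1,b+.01,.1): print(round(th,2),rel(*tgt(th,.75),c))
print(tgt(1.75,.75))
E
```

```text
[0.64184377 0.04820031 0.00134289] [[-2.4, 0.3], [0.6, 0.6], [0.2, 0.7], [-0.4, 0.1], [-0.1, -1.7], [0.2, -0.9], [-1.5, -0.8], [-0.2, -0.5]]
0.1 [-0.401, 0.187, 0.573, -0.082, -0.0, -0.057]
0.2 [-0.79, 0.442, 1.128, -0.164, -0.0, -0.115]
0.3 [-1.163, 0.764, 1.659, -0.246, -0.0, -0.172]
0.4 [-1.515, 1.149, 2.161, -0.328, -0.0, -0.229]
0.5 [-1.843, 1.593, 2.629, -0.41, -0.001, -0.287]
0.6 [-2.144, 2.092, 3.058, -0.491, -0.001, -0.344]
0.7 [-0.271, 0.549, 0.386, -0.082, -0.0, -0.057]
0.8 [-0.51, 1.142, 0.726, -0.164, -0.0, -0.115]
0.9 [-0.713, 1.774, 1.015, -0.246, -0.0, -0.172]
1.0 [-0.879, 2.438, 1.251, -0.328, -0.0, -0.229]
1.1 [-1.007, 3.128, 1.432, -0.41, -0.001, -0.287]
1.2 [-1.094, 3.836, 1.555, -0.491, -0.001, -0.344]
1.3 [-0.046, 0.72, 0.065, -0.082, -0.0, -0.057]
1.4 [-0.051, 1.444, 0.07, -0.164, -0.0, -0.115]
1.5 [-0.015, 2.165, 0.017, -0.246, -0.0, -0.172]
1.6 [0.063, 2.876, -0.096, -0.328, -0.0, -0.229]
1.7 [0.181, 3.57, -0.266, -0.41, -0.001, -0.287]
1.8 [0.338, 4.239, -0.491, -0.491, -0.001, -0.344]
(array([0.53931508, 0.24201321, 0.29033561]), array([[ 0.48192193,  0.81915131,  0.31103439],
       [ 0.54094996,  0.00110003, -0.84105406],
       [-0.68929268,  0.57357644, -0.44258974]]))
```

Emit:
drive_tool([
  [0.9,-0.2,0.09,0.29,-0.041,0,-0.028],
  [0.9,-0.401,0.187,0.573,-0.082,0,-0.057],
  [0.9,-0.6,0.31,0.85,-0.123,0,-0.086],
  [0.9,-0.79,0.442,1.128,-0.164,0,-0.115],
  [0.9,-0.98,0.6,1.4,-0.205,0,-0.143],
  [0.9,-1.163,0.764,1.659,-0.246,0,-0.172],
  [0.9,-1.163,0.764,1.659,-0.246,0,-0.172],
])

```text
t: 4.57
tool_pos: [0.5858, 0.0162, 0.2259]
orientation: [1.846, 2.137, 1.082]
force: [-2.6, -2.1, -2.6]
opening: 0.0479
```

Emit:
drive_tool([
  [0.9,-0.18,0.19,0.25,-0.041,0,-0.028],
  [0.9,-0.352,0.385,0.502,-0.082,0,-0.057],
  [0.9,-0.52,0.6,0.74,-0.123,0,-0.086],
  [0.9,-0.68,0.829,0.97,-0.164,0,-0.115],
  [0.9,-0.83,1.07,1.19,-0.205,0,-0.143],
  [0.9,-0.981,1.328,1.399,-0.246,0,-0.172],
  [0.9,-0.981,1.328,1.399,-0.246,0,-0.172],
])

```text
t: 5.15
tool_pos: [0.5615, 0.0496, 0.2605]
orientation: [1.87, 1.967, 0.748]
force: [-1.0, -4.2, -3.0]
opening: 0.0471
```

```bash
python3 - <<'E'
from mv import *
for n in ("side","top"):
    c=robot.read_camera(n); im=c["image"][:,:,::-1]
    cv2.imwrite(f"pics/{n}4.png",im)
s=robot.read_state();print(s['t'],s['tool_pos'],s['force'],s['wrist_torque'],s['q']);print(tgt(.6,.75)[0])
E
```

```text
[0.64184377 0.04820031 0.00134289] [[-2.4, 0.3], [0.6, 0.6], [0.2, 0.7], [-0.4, 0.1], [-0.1, -1.7], [0.2, -0.9], [-1.5, -0.8], [-0.2, -0.5]]
5.25 [0.56186688 0.04912888 0.2600397 ] [-0.72582568  1.42056984 -1.72954427] [-0.31663464  0.3406287  -0.25510684] [-0.1540879  -0.54551171  2.16479478  0.2943297   0.95696139 -0.30627283]
[0.56028884 0.04841383 0.26075329]
```

View pics/side4.png

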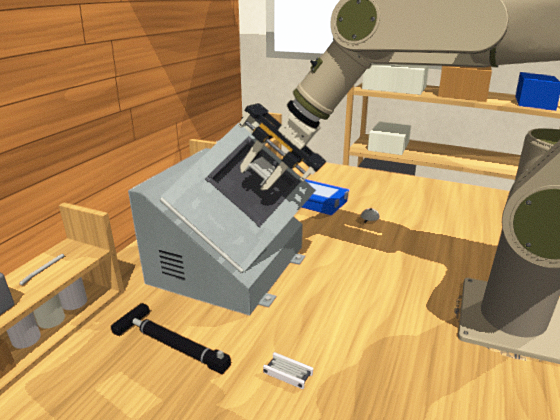

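View pics/top4.png

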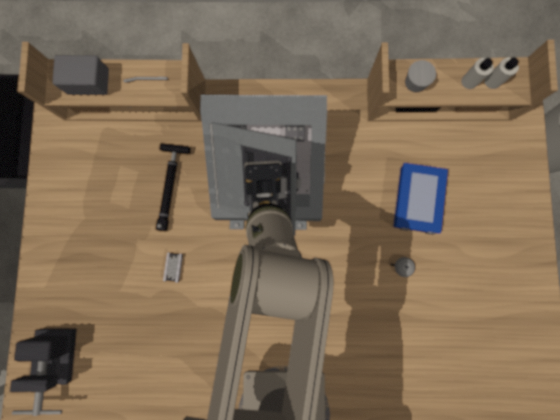

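The door is coming open: its right edge is lifted in the side view at about (305,190), roughly 0.6 rad. I'll carry on along the arc.

Emit:
drive_tool([
  [0.9,-0.13,0.27,0.2,-0.041,0,-0.028],
  [0.9,-0.271,0.549,0.386,-0.082,0,-0.057],
  [0.9,-0.51,1.142,0.726,-0.164,0,-0.115],
  [0.9,-0.713,1.774,1.015,-0.246,0,-0.172],
  [0.9,-0.879,2.438,1.251,-0.328,0,-0.229],
  [0.9,-1.007,3.128,1.432,-0.41,0,-0.287],
  [0.9,-1.094,3.836,1.555,-0.491,0,-0.344],
  [0.9,-1.094,3.836,1.555,-0.491,0,-0.344],
])

```text
t: 5.92
tool_pos: [0.5353, 0.1493, 0.2979]
orientation: [1.809, 1.577, 0.142]
force: [4.8, 1.3, 2.4]
opening: 0.0478
```

```bash
python3 - <<'E'
from mv import *
s=robot.read_state();print(s['t'],s['tool_pos'],s['force'],s['wrist_torque'],s['q']);P,Q=tgt(1.2,.75);print(P,R.from_matrix(Q).as_rotvec(),s['orientation'])
E
```

```text
[0.64184377 0.04820031 0.00134289] [[-2.4, 0.3], [0.6, 0.6], [0.2, 0.7], [-0.4, 0.1], [-0.1, -1.7], [0.2, -0.9], [-1.5, -0.8], [-0.2, -0.5]]
5.9167 [0.53529541 0.14927316 0.2978723 ] [4.83532097 1.30674318 2.44753353] [ 0.2849659  -0.72738589 -0.07858568] [ 0.60094162 -0.22069373  1.90076875 -0.74469551  1.30912454  0.88229068]
[0.5329392  0.14431208 0.29962866] [1.81790573 1.57532622 0.14724013] [1.80944819 1.57690076 0.14224906]
```

```bash
python3 - <<'E'
from mv import *
c=tgt(1.2,.75)
for th,e in ((1.3,.05),(1.4,.1),(1.5,.15),(1.6,.2),(1.7,.25),(1.75,.28),(1.8,.3)): print(round(th,2),rel(*tgt(th,.75,extra=e),c))
E
```

```text
[0.64184377 0.04820031 0.00134289] [[-2.4, 0.3], [0.6, 0.6], [0.2, 0.7], [-0.4, 0.1], [-0.1, -1.7], [0.2, -0.9], [-1.5, -0.8], [-0.2, -0.5]]
1.3 [-0.05, 0.709, 0.07, -0.041, -0.0, -0.029]
1.4 [-0.059, 1.424, 0.081, -0.082, -0.0, -0.057]
1.5 [-0.027, 2.137, 0.035, -0.123, -0.0, -0.086]
1.6 [0.044, 2.841, -0.069, -0.164, -0.0, -0.115]
1.7 [0.156, 3.529, -0.23, -0.205, -0.0, -0.143]
1.75 [0.226, 3.864, -0.33, -0.221, -0.0, -0.155]
1.8 [0.306, 4.195, -0.445, -0.246, -0.0, -0.172]
```

Emit:
drive_tool([
  [0.9,-0.05,0.709,0.07,-0.041,0,-0.029],
  [0.9,-0.059,1.424,0.081,-0.082,0,-0.057],
  [0.9,-0.027,2.137,0.035,-0.123,0,-0.086],
  [0.9,0.044,2.841,-0.069,-0.164,0,-0.115],
  [0.9,0.156,3.529,-0.23,-0.205,0,-0.143],
  [0.9,0.226,3.864,-0.33,-0.221,0,-0.155],
  [0.9,0.226,3.864,-0.33,-0.221,0,-0.155],
])

```text
t: 6.5
tool_pos: [0.5417, 0.2416, 0.2892]
orientation: [1.753, 1.387, -0.101]
force: [4.2, 2.4, 3.0]
opening: 0.0479
```

```bash
python3 - <<'E'
from mv import *
for n in ("side","top"):
    c=robot.read_camera(n); im=c["image"][:,:,::-1]
    cv2.imwrite(f"pics/{n}5.png",im)
s=robot.read_state();print(s['t'],s['tool_pos'],s['force'],s['wrist_torque'],s['q']);print(tgt(1.75,.75)[0])
E
```

```text
[0.64184377 0.04820031 0.00134289] [[-2.4, 0.3], [0.6, 0.6], [0.2, 0.7], [-0.4, 0.1], [-0.1, -1.7], [0.2, -0.9], [-1.5, -0.8], [-0.2, -0.5]]
6.6 [0.54152601 0.24103051 0.28947176] [6.38440859 2.46014442 0.06124116] [ 0.14509792 -0.56684258  0.68134355] [ 0.79795422  0.22161588  1.55066205 -0.87656308  1.61507496  1.1044583 ]
[0.53931508 0.24201321 0.29033561]
```

View pics/side5.png

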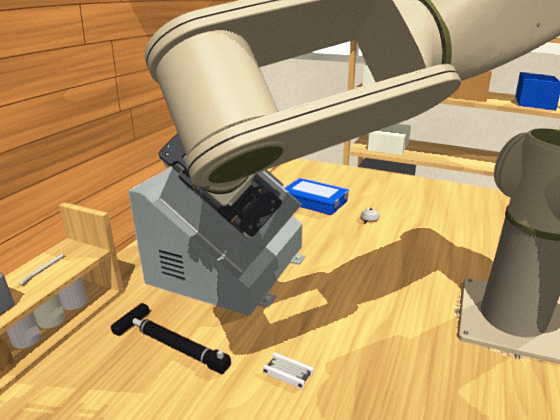

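View pics/top5.png

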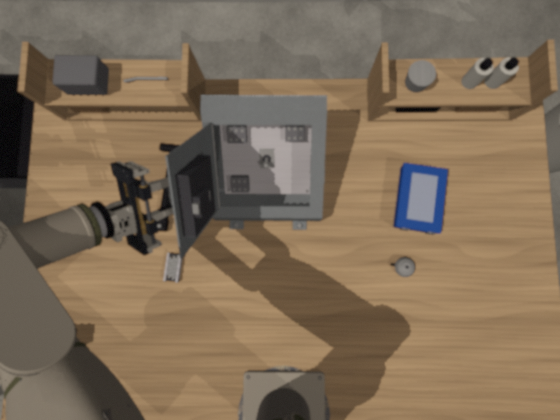

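The door is wide open at about 1.75 rad, and the toggle is visible near (266,160) in the top view. I'll zoom in on the toggle.

```bash
python3 - <<'E'
from mv import *
im=cv2.imread('pics/top5.png')[110:210,210:330]
cv2.imwrite("pics/tg.png",cv2.convertScaleAbs(cv2.resize(im,(720,600),interpolation=cv2.INTER_CUBIC),alpha=1.5))
for a,nm in ((-.35,'off'),(.35,'on')):
    for l in (.0,.034): print(nm,l,(np.array(proj('top',PO+Rs@[l*np.sin(a),0,.001+l*np.cos(a)])[0])-[210,110])*6)
c=cur(); Q=c[1];print('retreat dir per .1m',(-Q[:,2]*.1/.025).round(2))
E
```

```text
[0.64184377 0.04820031 0.00134289] [[-2.4, 0.3], [0.6, 0.6], [0.2, 0.7], [-0.4, 0.1], [-0.1, -1.7], [0.2, -0.9], [-1.5, -0.8], [-0.2, -0.5]]
off 0.0 [338.37076688 292.04073257]
off 0.034 [334.87366184 342.12918845]
on 0.0 [338.37076688 292.04073257]
on 0.034 [333.34654068 291.69868204]
retreat dir per .1m [-1.72  2.63  2.47]
```

View pics/tg.png

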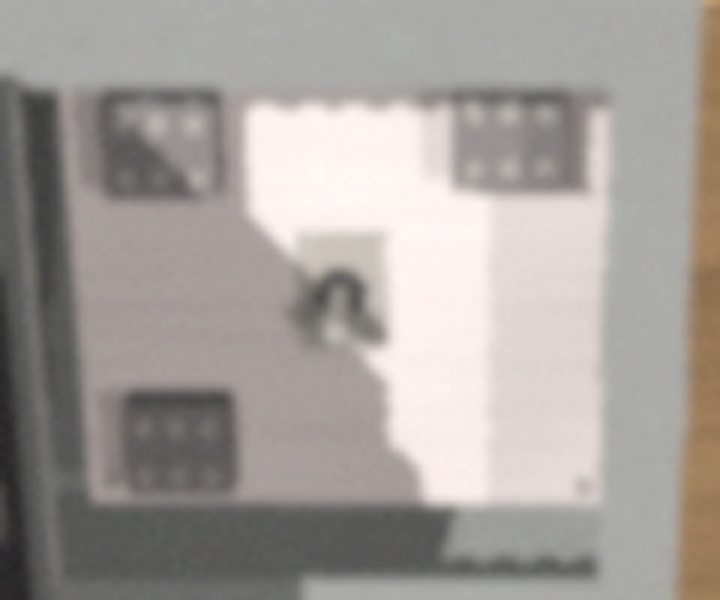

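The lever runs from about (338,285) down to (335,338), so it appears to lean down the slope, which is off. No block lies in line with it. Next I'll release the paddle and back off.

Emit:
drive_tool([
  [0.2,0,0,0,0,0,0],
  [0.2,0,0,0,0,0,0],
  [0.2,0,0,0,0,0,0],
  [0.2,0,0,0,0,0,0],
  [0.2,0,0,0,0,0,0],
  [0.2,-0.43,0.66,0.62,0,0,0],
  [0.2,-0.86,1.3,1.24,0,0,0],
  [0.2,-1.72,2.63,2.47,0,0,0],
  [0.2,-2.2,3.4,3.2,0,0,0],
  [0.2,-2.2,3.4,3.2,0,0,0],
])

```text
t: 7.43
tool_pos: [0.4838, 0.3302, 0.3762]
orientation: [1.757, 1.387, -0.085]
force: [0.9, 0.7, 1.4]
opening: 0.0743
```

```bash
python3 - <<'E'
from mv import *
for n in ("side","top"):
    c=robot.read_camera(n); im=c["image"][:,:,::-1]
    cv2.imwrite(f"pics/{n}6.png",im)
s=robot.read_state();print(s['t'],s['tool_pos'],s['force'],s['q']);
P,Q=tgt(0,0);P=PO+Rs@[-.06,0,.2];print(rel(P,Q,cur()))
E
```

```text
[0.64184377 0.04820031 0.00134289] [[-2.4, 0.3], [0.6, 0.6], [0.2, 0.7], [-0.4, 0.1], [-0.1, -1.7], [0.2, -0.9], [-1.5, -0.8], [-0.2, -0.5]]
7.5333 [0.48508218 0.32719966 0.37186193] [-0.40403372  0.49471601  0.36557027] [ 0.95579367  0.26699248  1.3460878  -0.86282877  1.83277748  1.08686737]
[1.073, -11.167, -5.865, 0.588, 0.002, 0.411]
```

View pics/side6.png

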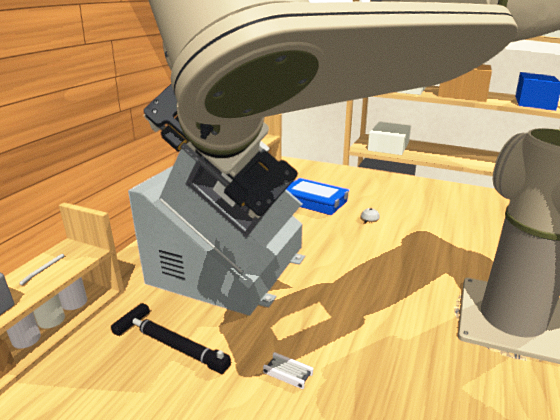

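View pics/top6.png

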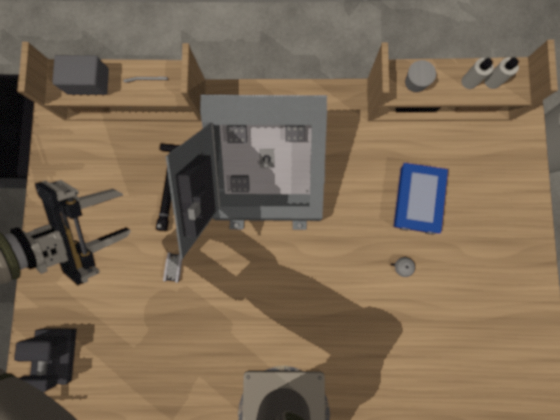

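Emit:
drive_tool([
  [1,0,0,1.6,0,0,0],
  [1,0.4,0,3.2,0,0,0],
  [1,0.8,0,4.8,0,0,0],
  [1,1.2,0,6.4,0,0,0],
  [1,1.2,0,8.2,0.1,0,0.07],
  [1,1.2,-1.5,8.2,0.2,0,0.14],
  [1,1.1,-3,8.2,0.3,0,0.21],
  [1,1.1,-4.5,8.2,0.4,0,0.28],
  [1,1.1,-6,8.2,0.5,0,0.35],
  [1,1.1,-7.5,8.2,0.588,0,0.411],
  [1,1.1,-9,8.2,0.588,0,0.411],
  [1,1.1,-11.17,8.2,0.588,0,0.411],
  [1,1.1,-11.17,8.2,0.588,0,0.411],
  [1,1.1,-11.17,8.2,0.588,0,0.411],
  [1,1.1,-11.17,8.2,0.588,0,0.411],
  [1,1.1,-11.17,8.2,0.588,0,0.411],
])

```text
t: 8.87
tool_pos: [0.5128, 0.0452, 0.5746]
orientation: [1.876, 1.868, 0.587]
force: [-0.5, 0.2, -0.1]
opening: 0.0005
```

```bash
python3 - <<'E'
from mv import *
for n in ("side","top"):
    c=robot.read_camera(n); im=c["image"][:,:,::-1]
    cv2.imwrite(f"pics/{n}7.png",im)
s=robot.read_state();print(s['t'],s['tool_pos'],s['force'],s['q']);
P,Q=tgt(0,0);
for x,z in ((-.05,.2),(-.045,.12),(-.045,.047),(-.04,.047),(.02,.047)):
  P=PO+Rs@[x,0,z];print(x,z,rel(P,Q,cur()))
E
```

```text
[0.64184377 0.04820031 0.00134289] [[-2.4, 0.3], [0.6, 0.6], [0.2, 0.7], [-0.4, 0.1], [-0.1, -1.7], [0.2, -0.9], [-1.5, -0.8], [-0.2, -0.5]]
8.9667 [0.51290698 0.04768495 0.57489936] [-0.19858042  0.34584474 -0.71669023] [-0.01038756 -0.5584116   1.5874631   0.00514791  1.50213486 -0.01006905]
-0.05 0.2 [0.288, 0.014, -13.757, 0.001, -0.0, 0.001]
-0.045 0.12 [2.287, 0.017, -16.263, 0.001, -0.0, 0.001]
-0.045 0.047 [3.962, 0.019, -18.655, 0.001, -0.0, 0.001]
-0.04 0.047 [4.126, 0.019, -18.541, 0.001, -0.0, 0.001]
0.02 0.047 [6.092, 0.022, -17.164, 0.001, -0.0, 0.001]
```

View pics/side7.png

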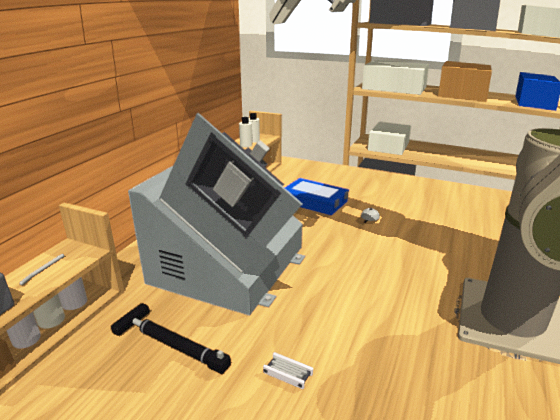

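View pics/top7.png

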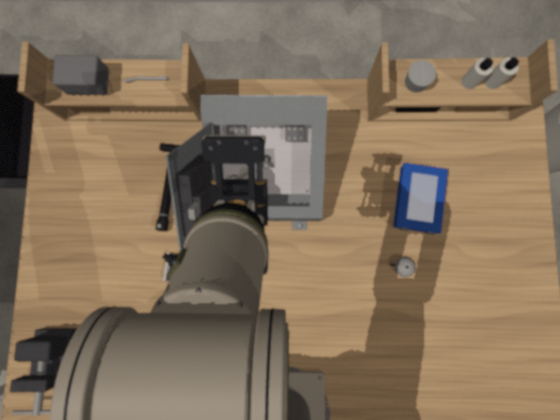

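```bash
python3 - <<'E'
from mv import *
im=cv2.imread('pics/top6.png')[140:180,246:290]
im=cv2.resize(im,(660,600),interpolation=cv2.INTER_NEAREST)
im=cv2.convertScaleAbs(im,alpha=1.4)
cv2.imwrite("pics/tg6.png",im)
for a,nm in ((-.35,'off'),(.35,'on')):
    for l in (.0,.034): print(nm,l,(np.array(proj('top',PO+Rs@[l*np.sin(a),0,.001+l*np.cos(a)])[0])-[246,140]+.5)*15)
E
```

```text
[0.64184377 0.04820031 0.00134289] [[-2.4, 0.3], [0.6, 0.6], [0.2, 0.7], [-0.4, 0.1], [-0.1, -1.7], [0.2, -0.9], [-1.5, -0.8], [-0.2, -0.5]]
off 0.0 [313.4269172  287.60183141]
off 0.034 [304.6841546  412.82297112]
on 0.0 [313.4269172  287.60183141]
on 0.034 [300.86635171 286.7467051 ]
```

View pics/tg6.png

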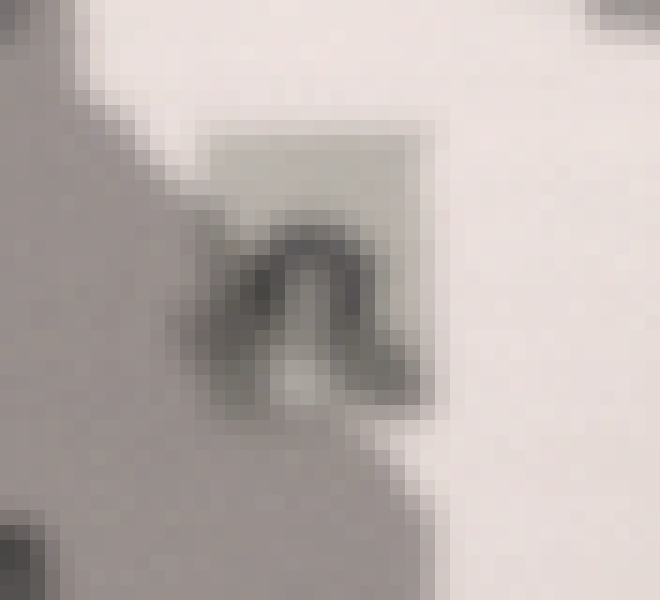

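The lever clearly runs down the slope, from about (305,270) to (300,395), matching the predicted "off" end at (305,413). I'll descend below it.

Emit:
drive_tool([
  [1,0.05,0,-3,0,0,0],
  [1,0.1,0,-5,0,0,0],
  [1,0.2,0,-9,0,0,0],
  [1,0.28,0,-13.76,0,0,0],
  [1,0.28,0,-13.76,0,0,0],
  [1,0.28,0,-13.76,0,0,0],
  [1,0.28,0,-13.76,0,0,0],
  [1,0.28,0,-13.76,0,0,0],
  [1,0.28,0,-13.76,0,0,0],
  [1,0.28,0,-13.76,0,0,0],
  [1,2.29,0.02,-16.26,0,0,0],
  [1,2.29,0.02,-16.26,0,0,0],
  [1,2.29,0.02,-16.26,0,0,0],
  [1,2.29,0.02,-16.26,0,0,0],
])

```text
t: 10.13
tool_pos: [0.5701, 0.0482, 0.1679]
orientation: [1.873, 1.876, 0.586]
force: [0.6, -0.2, 0.8]
opening: 0.0002
```

```bash
python3 - <<'E'
from mv import *
for n in ("side","top"):
    c=robot.read_camera(n); im=c["image"][:,:,::-1]
    im=im[100:250,170:320] if n=='side' else im[100:220,200:320]
    cv2.imwrite(f"pics/{n}8.png",cv2.resize(im,(600,600),interpolation=cv2.INTER_CUBIC))
P,Q=tgt(0,0);X=[]
for i in range(4):
  robot.read_camera('top');s=robot.read_state();X.append(s['tool_pos'])
m=np.mean(X,0);print(s['t'],np.array(X).round(4).tolist(),s['force'],'panel',Rs.T@(m-PO));c=(m,cur()[1])
for x,z in ((-.045,.12),(-.045,.045),(-.03,.045),(-.013,.045),(-.013,.2)):
  P=PO+Rs@[x,0,z];print(x,z,rel(P,Q,c))
E
```

```text
[0.64184377 0.04820031 0.00134289] [[-2.4, 0.3], [0.6, 0.6], [0.2, 0.7], [-0.4, 0.1], [-0.1, -1.7], [0.2, -0.9], [-1.5, -0.8], [-0.2, -0.5]]
10.4333 [[0.5721, 0.0478, 0.1744], [0.572, 0.0476, 0.1747], [0.5718, 0.0475, 0.1743], [0.5715, 0.0474, 0.1737]] [-0.69520546  0.26616618 -0.29014746] panel [-0.04014195 -0.00055237  0.12389579]
-0.045 0.12 [-0.07, 0.022, -0.239, 0.002, 0.008, 0.001]
-0.045 0.045 [1.651, 0.024, -2.697, 0.002, 0.008, 0.001]
-0.03 0.045 [2.142, 0.025, -2.352, 0.002, 0.008, 0.001]
-0.013 0.045 [2.699, 0.026, -1.962, 0.002, 0.008, 0.001]
-0.013 0.2 [-0.857, 0.021, 3.116, 0.002, 0.008, 0.001]
```

View pics/top8.png

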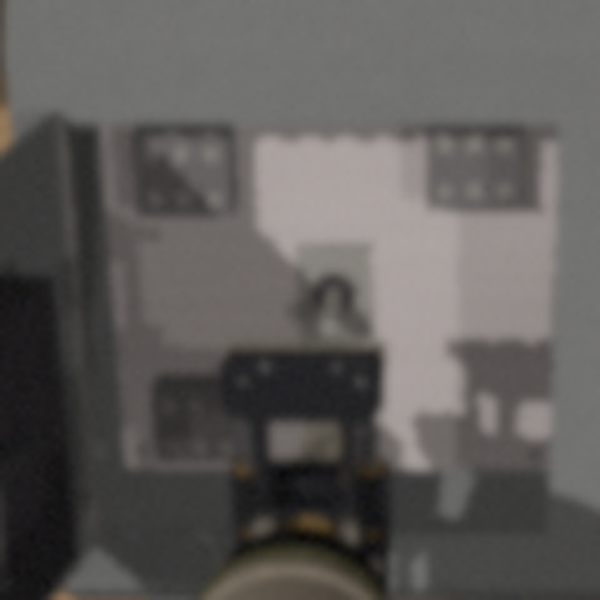

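View pics/side8.png

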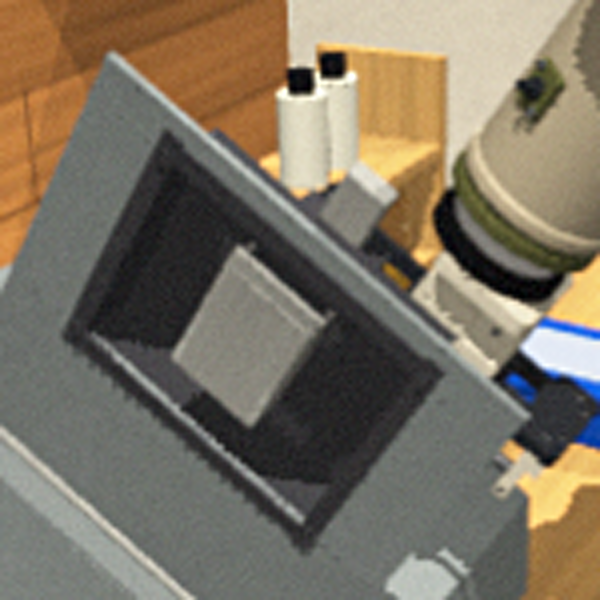

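Emit:
drive_tool([
  [1,0.4,0.02,-0.9,0,0,0],
  [1,0.8,0.02,-1.6,0,0,0],
  [1,1.2,0.02,-2.15,0,0,0],
  [1,1.6,0.02,-2.72,0,0,0],
  [1,1.6,0.02,-2.72,0,0,0],
  [1,1.6,0.02,-2.72,0,0,0],
])

```text
t: 10.93
tool_pos: [0.61, 0.0477, 0.1022]
orientation: [1.871, 1.871, 0.59]
force: [-0.0, 0.4, -0.1]
opening: 0.0004
```

```bash
python3 - <<'E'
from mv import *
P,Q=tgt(0,0);X=[]
for i in range(4):
  robot.read_camera('top');s=robot.read_state();X.append(s['tool_pos'])
im=robot.read_camera('top')['image'][100:220,200:320,::-1]
cv2.imwrite("pics/top9.png",cv2.resize(im,(600,600),interpolation=cv2.INTER_CUBIC))
m=np.mean(X,0);print(s['t'],np.array(X).round(4).tolist(),s['force'],'panel',Rs.T@(m-PO));c=(m,cur()[1])
for x,z in ((-.03,.044),(-.013,.044),(-.013,.2)):
  P=PO+Rs@[x,0,z];print(x,z,rel(P,Q,c))
E
```

```text
[0.64184377 0.04820031 0.00134289] [[-2.4, 0.3], [0.6, 0.6], [0.2, 0.7], [-0.4, 0.1], [-0.1, -1.7], [0.2, -0.9], [-1.5, -0.8], [-0.2, -0.5]]
11.1333 [[0.6104, 0.0477, 0.1031], [0.6106, 0.0477, 0.1036], [0.6107, 0.0477, 0.1038], [0.6107, 0.0477, 0.1037]] [-0.29496742  0.19746971 -0.55368397] panel [-0.04897201 -0.00046613  0.0436967 ]
-0.03 0.044 [0.615, 0.019, 0.445, 0.002, 0.004, 0.002]
-0.013 0.044 [1.172, 0.02, 0.835, 0.002, 0.004, 0.002]
-0.013 0.2 [-2.407, 0.015, 5.947, 0.002, 0.004, 0.002]
```

View pics/top9.png

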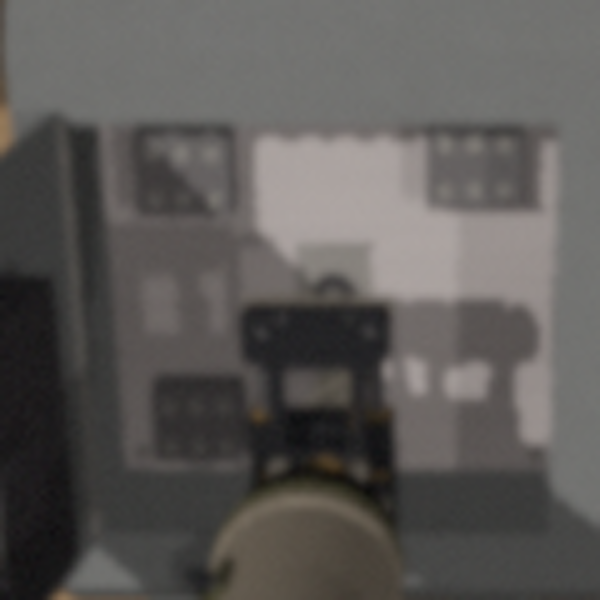

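Well placed: panel x −49, z 44 mm. I'll push up the slope in small steps.

Emit:
drive_tool([
  [1,0.3,0.02,0.22,0,0,0],
  [1,0.6,0.02,0.43,0,0,0],
  [1,0.8,0.02,0.57,0,0,0],
  [1,1.0,0.02,0.71,0,0,0],
  [1,1.17,0.02,0.835,0,0,0],
  [1,1.17,0.02,0.835,0,0,0],
  [1,1.17,0.02,0.835,0,0,0],
])

```text
t: 11.77
tool_pos: [0.6401, 0.0482, 0.1231]
orientation: [1.87, 1.87, 0.59]
force: [-0.9, -1.4, -0.1]
opening: 0.0006
```

Emit:
drive_tool([
  [1,-0.2,0,0.1,0,0,0],
  [1,-0.8,0,0.9,0,0,0],
  [1,-1.6,0,2.1,0,0,0],
  [1,-2.6,0,3.5,0,0,0],
  [1,-3.6,0,5,0,0,0],
  [1,-4,0,6.5,0,0,0],
  [1,-4,0,10,0,0,0],
  [1,-4,0,12,0,0,0],
  [1,-4,-2,12,0,0,0],
  [1,-4,-5,12,0,0,0],
  [1,-4,-10,12,0,0,0],
  [1,-4,-12,12,0,0,0],
  [1,-4,-12,12,0,0,0],
  [1,-4,-12,12,0,0,0],
  [1,-4,-12,12,0,0,0],
  [1,-4,-12,12,0,0,0],
])

```text
t: 13.1
tool_pos: [0.538, -0.2556, 0.4218]
orientation: [1.873, 1.869, 0.588]
force: [0.6, -0.0, 0.1]
opening: 0.0004
```

```bash
python3 - <<'E'
from mv import *
s=robot.read_state();print(s['t'],s['tool_pos'],s['force'])
t=robot.read_camera('top')['image'][:,:,::-1];cv2.imwrite('pics/top10.png',t)
cv2.imwrite('pics/side10.png',robot.read_camera('side')['image'][:,:,::-1])
im=cv2.resize(t[140:180,246:290],(660,600),interpolation=cv2.INTER_NEAREST)
cv2.imwrite("pics/tg10.png",cv2.convertScaleAbs(im,alpha=1.4))
E
```

```text
[0.64184377 0.04820031 0.00134289] [[-2.4, 0.3], [0.6, 0.6], [0.2, 0.7], [-0.4, 0.1], [-0.1, -1.7], [0.2, -0.9], [-1.5, -0.8], [-0.2, -0.5]]
13.1 [ 0.538025   -0.25561684  0.42179507] [ 0.62662353 -0.0469401   0.09809201]
```

View pics/tg10.png

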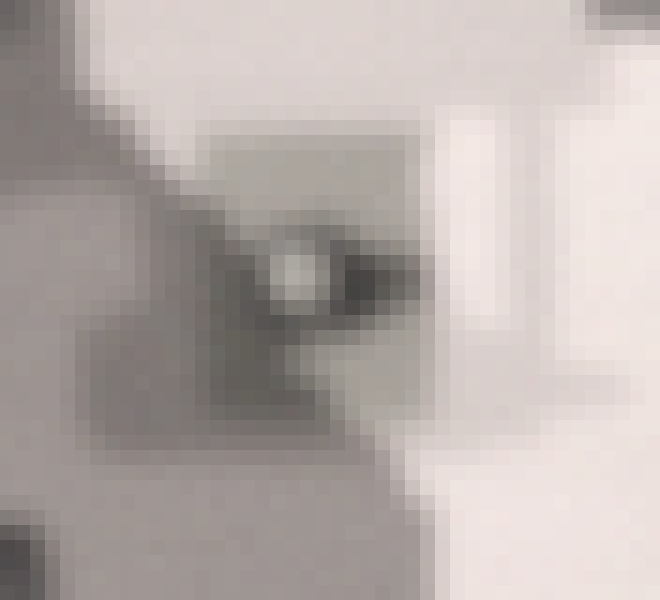

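View pics/top10.png

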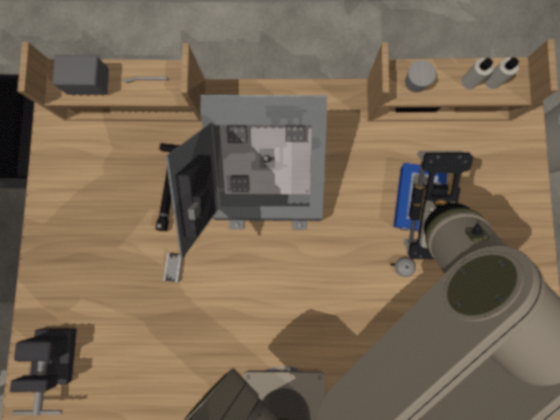

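View pics/side10.png

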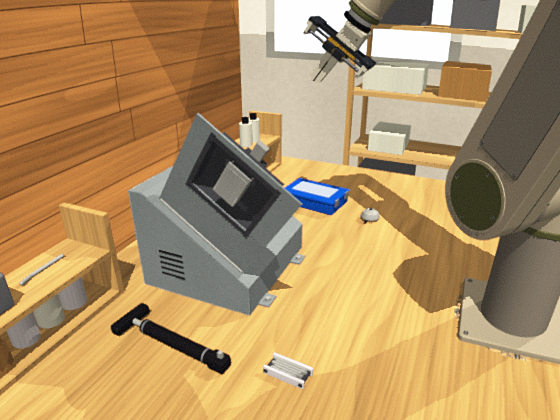

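The lever is now seen end-on at about (298,275), matching the predicted "on" end at (301,287). Last, I'll check the door angle.

```bash
python3 - <<'E'
from mv import *
for th in (1.57,1.7,1.75,1.85):
    for x in (.116,-.116):
        print(th,x,[proj(n,PO+Rs@[x,.125-.246*np.cos(th),.07+.246*np.sin(th)])[0].round(0).tolist() for n in('top','side')])
E
```

```text
[0.64184377 0.04820031 0.00134289] [[-2.4, 0.3], [0.6, 0.6], [0.2, 0.7], [-0.4, 0.1], [-0.1, -1.7], [0.2, -0.9], [-1.5, -0.8], [-0.2, -0.5]]
1.57 0.116 [[188.0, 157.0], [211.0, 106.0]]
1.57 -0.116 [[201.0, 261.0], [312.0, 193.0]]
1.7 0.116 [[171.0, 157.0], [201.0, 111.0]]
1.7 -0.116 [[186.0, 260.0], [305.0, 201.0]]
1.75 0.116 [[165.0, 157.0], [197.0, 113.0]]
1.75 -0.116 [[180.0, 260.0], [302.0, 204.0]]
1.85 0.116 [[153.0, 155.0], [187.0, 119.0]]
1.85 -0.116 [[170.0, 258.0], [294.0, 213.0]]
```

```bash
python3 -c "
from plant import robot
print(robot.close_job())"
```

```text
the job is handed in; nothing more can be done
None
```

I lifted the paddle, swung the door open and let the paddle go. The toggle leaned down the slope (off), so I pushed it up the slope to on. I then withdrew the arm and handed the job in at about 13 s.

- **Door:** its free-edge corners in both views put it at about 1.73 rad, past square, and it did not move after I let go.
- **Toggle:** it appears end-on in the top view at pixel (298,275) of the zoomed crop. The predicted "on" position is (301,287), and "off" would be (305,413).
- **Other objects:** the pump, multitool, bell and parts box look unmoved by eye in the last pictures. In the top view the arm partly covers the parts box.
- **Forces:** the highest wrist force I read was about 13 N, during the paddle lift. Readings were only taken at the ends of moves.
- **Not fully confirmed:** the toggle's "on" state rests on the top view alone, because the open door hides it from the side camera. No check failed, though the box-corner fit was up to 2.4 pixels off.

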